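Fit the missing corner post of a stacking plant tray

TASK

Fit the steel post standing in the blue seed tray into the empty corner socket of the wooden plant tray, so that another tray can be stacked on its four posts. The fit is tight and the bore is not exactly where it should be, so lean the post about 15 degrees, feel its lower edge into the bore, then straighten it and, still holding it, slide it fully home, and leave it standing there, upright and released. Do it gently, never forcing the post against the socket (stay below 50 N), and leave the other things where they are.

Things in the scene. Friction and masses are not known exactly. Their poses are not given: they have to be found in the camera images.
- post: loose plain steel round post, 28 mm diameter, 100 mm long, 0.15 to 0.3 kg, with a 1 mm chamfer at its foot, standing upright in one of the seed tray's two end cells of the tray's -y row. Origin at the centre of its foot (lower end face), z along its axis towards the top.
- plant_tray: wooden plant tray fixed to the bench, 360 x 280 mm, walls 45 mm high, 10 mm thick. Origin under its centre, x along the long side (to its spring clip), y along the short side, z up. Four dark steel socket blocks 56 x 56 mm, tops 60 mm above the bench, are centred near (+-137, +-97) mm. Three hold fixed posts reaching 124 mm above the bench; the one at (-137, +97) is empty.
- socket_mouth (a point): nominal centre of the empty socket's mouth, level with the block's flat top; axes as the tray's. The block was fitted by hand (it does not move): the true bore centre lies up to 3 mm off along the tray's x and up to 3 mm along its y. Bore vertical, sharp-edged, 29 mm across (12-sided, across flats), 36 mm deep, flat bottom: 64 mm of a seated post stand out.
- seed_tray: blue hard silicone seed tray, loose, 270 x 180 mm, 30 mm high, with 3 x 2 cells (3 along its x), 5 mm walls and floor. Origin at the centre of its underside, x along the long side, z up. The post and the dibber stand in its cells near (+-88, -42) mm, one at each end. Leave it.
- dibber: loose wooden dibber standing in the seed tray at the other end of the same row as the post: 32 mm diameter, 105 mm high, waisted to 20 mm and with a pointed top. Origin at the centre of its underside. Leave it.
- jug: stainless steel measuring jug, loose, 100 mm rim diameter, 110 mm high, origin at the centre of its underside. Leave it.
- torch: yellow plastic torch with press button, lying, loose, 140 mm long along its x, 38 mm high, origin under its middle. Leave it.
- garden_fork: steel hand fork with a wooden handle, lying, loose, 275 mm long along its x, 24 mm high, origin near its middle. Leave it.
- pot0: terracotta pot, loose, 76 mm rim, 70 mm high, standing in the plant tray near (40, -45) mm, origin at the centre of its underside. Leave it.
- pot1: terracotta pot like pot0, standing in the plant tray near (40, 55) mm. Leave it.

How it is judged:
By the outcome, as a careful person would: the job done as asked, in the order asked, and still so for the second after the job is handed in, with the robot touching nothing.
It also fails if it takes over 61 s, if anything falls off the work surface, if the arm or the gripper's body presses on something with over 40 N, if the wrist force passes 120 N, or if a joint passes its speed limit or range.

ROBOT

A 6-joint arm with a two-finger parallel gripper is mounted at the origin on the work surface. World frame = base frame: x ahead of the robot, y to its left, z up, the work surface at z = 0. Lengths are in mm, angles in rad, forces in N, time in s.
With the tool pointing down it reaches from about 350 to 975 mm from the base axis. Payload 7.1 kg.
Tool frame: the origin (TCP) lies at the centre of the arm's flange, where the gripper is bolted on; the fingertips stand 182 mm ahead of it and the grasp point (between the pads) lies 163 mm ahead of it; z points along the fingers, y is the line along which they close (so a half turn about z gives the same grasp; the last joint's range is limited). The gripper opens to 88 mm and grips with 3 to 60 N. Pads are 20 mm wide; open, the fingers measure 115 mm over their backs; the gripper's body (75 mm by 178 mm) begins 61 mm behind the grasp point.
Start: joints at [1.265, 0.423, 1.63, -0, 1.089, -0.019], TCP at [176.771, 599.465, 404.675] pointing down, gripper open.
Joint ranges: [-3, 3], [-0.9, 2.11], [0.09, 2.58], [-1.31, 4.45], [0.11, 2.69], [-2.54, 2.54]. Speed limits (rad/s): [2.39, 2.39, 3.01, 3.14, 3.14, 3.14].

INTERFACE

Orientations are given as a rotation vector (axis times angle).
In Python, from workcell import readout, get_image, ctrl gives the robot as it stands.
- The arm moves only by the tool step_arm, never from a script. Its argument "targets" is a list that holds one entry, the list of rows, each a list of 7 numbers: the shift along the world's x, y, z as a fraction of full scale, then the turn, a rotation vector about the world's x, y, z as a fraction of full scale, then the opening, from 0 (shut) to 1 (fully open). In form: [[[dx, dy, dz, wx, wy, wz, claw], ...]]. A call has exactly 5 rows; each row shifts and turns the commanded pose from where the row before left it; what a row does not reach is not made up. Full scale, the value 1, is 0.05 m for a shift and 4 degrees for a turn. A row lasts 1/8 s, in which the tool goes at most 62.5 mm and 10.7 degrees, less where a joint would pass 70% of its speed; a pose out of reach is approached as far as the arm can. A call with a number of a shift or a turn outside -1 to 1 is refused whole. A call with a gripper value outside its range is refused whole. The fingers move at their own pace and stop on an object; the grip force is fixed at half the most. Time passes only in rows, so rows that do not move let the fingers close, or fill a call up. It gives the time, the measured TCP pose, the force, the opening and the grip force at its end, in the units of the state.
- readout.get_obs(): the state, without advancing time (a new reading comes with each control period).
- get_image(name): name is "scene" or "top" or "wrist"; returns a dict with "pixels" (384x512x3 uint8, red, green, blue), "intrinsics" (3x3 intrinsics, pixels), "extrinsics" (4x4, takes a point from world to camera coordinates). Camera axes: x right, y down, z forward; pixel columns grow to the right and rows downward; lengths in mm; the calibration is good to about 2 mm. A picture is of the moment at which its call begins. There is no depth.
- ctrl.close_job(): hands the job in; it is judged then, once.
The state is a dict: "t": time; "qpos": joint angles; "qvel": joint speeds; "joint_torque": joint torques, N m; "ee_pos": TCP position; "orientation": TCP orientation; "ft_force": force on the tool from outside, world axes, zero at the start; "moment": the same for the moment, N m; "width": finger opening in mm; "grasp_force": force on a finger pad.
Only numpy, scipy, OpenCV 4.12 (cv2) and the standard library are available. Lean on these libraries where they do the work, as an engineer would, in place of code of your own. Each camera call takes 0.05 s, during which the arm holds its last target. There are 200 camera calls.

## Working session

There is one attempt and no reset: what is moved stays moved. The work goes in short steps, Python scripts to look and compute and a tool call to move; the robot and the scene stay as the last step left them, time stands still between calls to the robot, and variables do not carry over. Pictures are saved under pics/ and viewed, at most 10 in all, crops included, and the job is handed in when it is done.

Besides the shell and the picture viewer there is one more tool, called after ">>>" as name([rows], argument=value, ...), one row to a line, values as JSON. step_arm: Moves the arm, as the interface text tells. Shift numbers are shares of 0.05 m and turn numbers shares of 4 degrees, none past 1 either way. Its arguments: {"type":"object","properties":{"targets":{"type":"array"}},"required":["targets"]}

```bash
mkdir -p pics; cat > h.py <<'E'
import numpy as np,cv2
from workcell import readout,get_image,ctrl
def grab(n,f=None):
    d=get_image(n)
    if f: cv2.imwrite('pics/'+f,d['pixels'][:,:,::-1])
    return d
def ray(d,u,v):
    E=np.array(d['extrinsics']);R=E[:3,:3];t=E[:3,3]
    c=-R.T@t; r=R.T@np.linalg.inv(np.array(d['intrinsics']))@np.array([u,v,1.]); return c,r/np.linalg.norm(r)
def onz(d,u,v,z):
    c,r=ray(d,u,v); return c+r*(z-c[2])/r[2]
def proj(d,p):
    E=np.array(d['extrinsics']);q=np.array(d['intrinsics'])@(E[:3,:3]@np.array(p,float)+E[:3,3]);return q[:2]/q[2]
def tri(obs):
    A=np.zeros((3,3));b=np.zeros(3)
    for d,u,v in obs:
        c,r=ray(d,u,v);P=np.eye(3)-np.outer(r,r);A+=P;b+=P@c
    x=np.linalg.solve(A,b)
    return x,[np.round(proj(d,x)-[u,v],1) for d,u,v in obs]
E
python3 - <<'E'
from h import *
import pickle
D={n:grab(n,n+'.png') for n in('top','scene','wrist')}
pickle.dump(D,open('d0.pkl','wb'))
for n in D: print(n,ray(D[n],256,192))
o=readout.get_obs();print({k:np.round(v,3) for k,v in o.items()})
a=cv2.imread('pics/top.png');
cv2.imwrite('pics/top2.png',cv2.resize(a,(800,600)))
a=cv2.imread('pics/scene.png');cv2.imwrite('pics/scene2.png',cv2.resize(a,(800,600)))
E
```

```text
top (array([ 409.00764065,  -68.3915719 , 1381.21855008]), array([ 0.09113794, -0.01495413, -0.99572599]))
scene (array([1479.12099671,  -28.12939746,  791.2345195 ]), array([-0.79417103, -0.01973814, -0.60737368]))
wrist (array([ 99.20552045, 621.11988382, 383.44068678]), array([ 0.28247623, -0.08792873, -0.95523595]))
{'t': np.float64(0.15), 'qpos': array([ 1.265,  0.424,  1.631, -0.   ,  1.089, -0.019]), 'qvel': array([ 0.   , -0.005, -0.003,  0.   , -0.   , -0.001]), 'joint_torque': array([-0.0000e+00, -5.4498e+01, -2.7392e+01,  6.4000e-02,  2.0000e-02,
       -0.0000e+00]), 'ee_pos': array([176.733, 599.258, 404.078]), 'orientation': array([-4.490e-01, -3.109e+00,  2.000e-03]), 'ft_force': array([ 0.718, -0.218,  0.177]), 'moment': array([-0.048, -0.   ,  0.038]), 'grasp_force': np.float64(0.0), 'width': np.float64(87.711)}
```

View pics/top2.png

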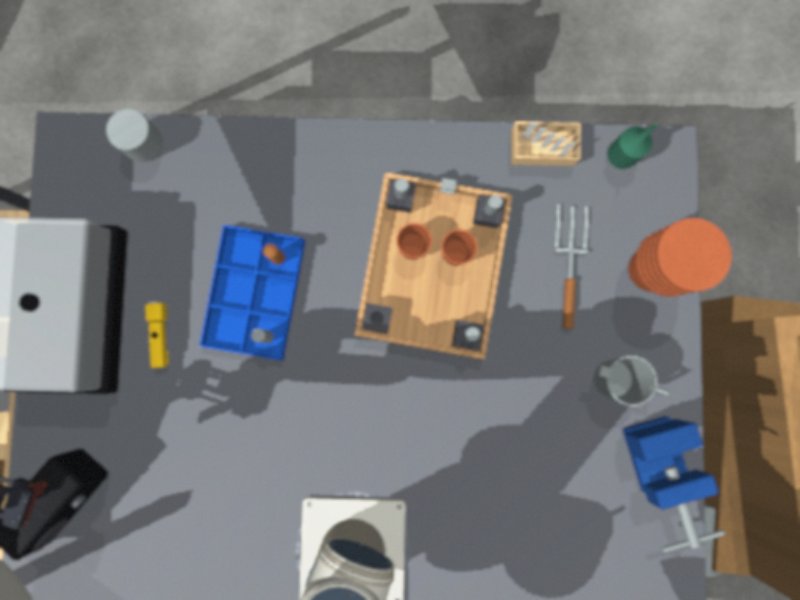

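View pics/scene2.png

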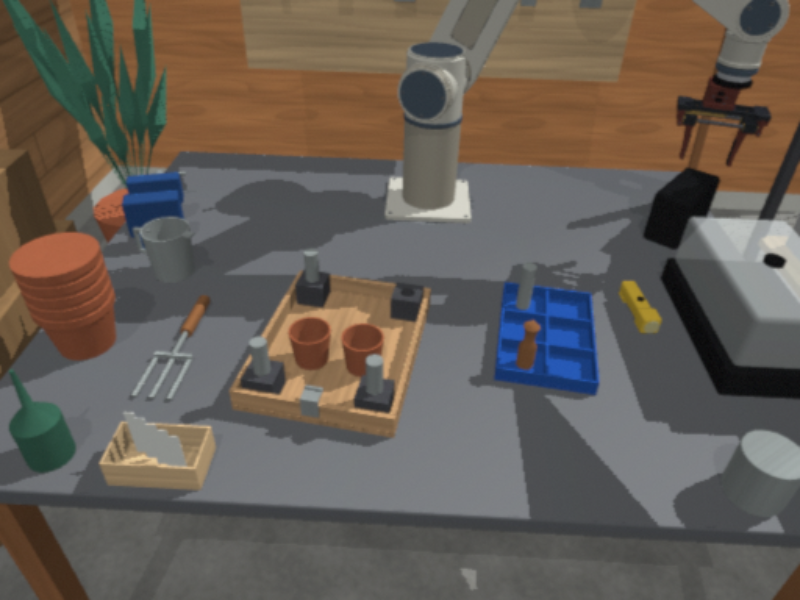

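The top view shows the post at about (262,336), the dibber at (273,252), and the empty socket at (376,317), in 800x600 pixels. In the scene view the post's top is at about (528,268), and the empty socket at (408,293).

```bash
python3 - <<'E'
from h import *
import pickle
D=pickle.load(open('d0.pkl','rb'))
k=1.5625
print('post',tri([(D['top'],258/k,335/k),(D['scene'],528/k,268/k)]))
print('sock',tri([(D['top'],376/k,317/k),(D['scene'],408/k,292/k)]))
print('sock z60',onz(D['top'],376/k,317/k,60))
a=D['top']['pixels'];b=D['scene']['pixels']
A=cv2.resize(a[135:240,120:330],(800,400),interpolation=cv2.INTER_CUBIC)
B=cv2.resize(b[155:260,240:400],(800,525),interpolation=cv2.INTER_CUBIC)[:200]
B2=cv2.resize(b[155:195,240:400],(800,200),interpolation=cv2.INTER_CUBIC)
cv2.imwrite('pics/c1.png',np.vstack([A,B2])[:,:,::-1])
# wooden tray corners at z=45 (top wall outer edge), from both views
for n in('top','scene'):
    h=cv2.cvtColor(D[n]['pixels'],cv2.COLOR_RGB2HSV)
    m=cv2.inRange(h,(8,70,90),(25,255,255))
    m=cv2.morphologyEx(m,cv2.MORPH_CLOSE,np.ones((9,9)))
    c=[x for x in cv2.findContours(m,0,2)[0] if cv2.contourArea(x)>3000]
    for x in c: print(n,cv2.contourArea(x),cv2.boundingRect(x), cv2.approxPolyDP(cv2.convexHull(x),5,True)[:,0].tolist())
E
```

```text
post (array([447.63652187, 199.79316014,  97.51966864]), [array([0.2, 0. ]), array([ 0.2, -0. ])])
sock (array([492.90651116, -37.89706519,  57.81975972]), [array([-0.2, -0. ]), array([-0.2, -0. ])])
sock z60 [492.78248463 -38.54943705  60.        ]
top 8751.5 (227, 111, 101, 119) [[246, 111], [327, 126], [309, 229], [227, 214]]
scene 7874.0 (147, 174, 129, 106) [[192, 174], [275, 185], [251, 279], [149, 261], [147, 248]]
scene 19485.0 (293, 0, 219, 124) [[511, 0], [511, 123], [293, 103], [296, 61], [331, 0]]
scene 29137.0 (0, 0, 287, 231) [[286, 0], [258, 101], [62, 227], [6, 228], [0, 221], [0, 28], [68, 0]]
```

View pics/c1.png

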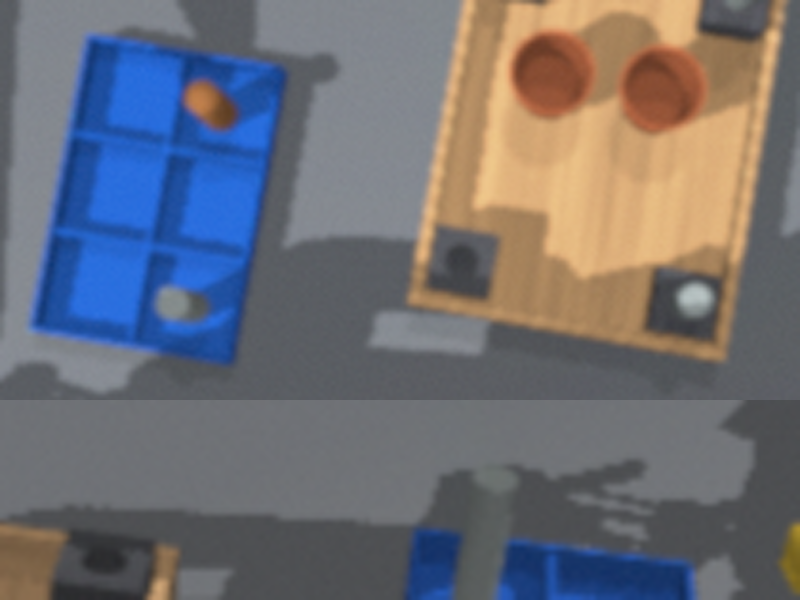

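>>> step_arm([
  [[0.54,-0.8,-0.1,0,0,0.15,1],[0.54,-0.8,-0.1,0,0,0.15,1],[0.54,-0.8,-0.1,0,0,0.15,1],[0.54,-0.8,-0.1,0,0,0.15,1],[0.54,-0.8,-0.1,0,0,0.15,1]],
])

```text
t: 0.78
ee_pos: [312.4, 398.1, 379.5]
orientation: [0.366, 3.12, -0.0]
ft_force: [0.6, -0.2, 0.2]
width: 88.0
grasp_force: 0.0
```

>>> step_arm([
  [[0.54,-0.8,-0.1,0,0,0.15,1],[0.54,-0.8,-0.1,0,0,0.15,1],[0.54,-0.8,-0.1,0,0,0.15,1],[0.54,-0.8,-0.1,0,0,0.15,1],[0.54,-0.8,-0.1,0,0,0.15,1]],
])

```text
t: 1.4
ee_pos: [447.5, 198.0, 354.5]
orientation: [0.285, 3.129, 0.0]
ft_force: [-0.1, 0.6, -0.1]
width: 87.8
grasp_force: 0.0
```

```bash
python3 - <<'E'
from h import *
import pickle
d=grab('wrist','w1.png');pickle.dump(d,open('w1.pkl','wb'))
o=readout.get_obs();print(o['t'],o['ee_pos'],o['orientation'],o['qpos'],o['ft_force'])
print(ray(d,256,192)); print('post proj',proj(d,[447,200,105]),proj(d,[447,200,5]))
E
```

```text
1.45 [449.53748136 194.95751331 354.10478566] [ 2.86194659e-01  3.12734787e+00 -2.40176169e-03] [ 0.38540982  0.29855973  1.96350688 -0.00246497  0.87918458 -1.00129603] [ 2.05224966 -1.68351416 -0.1255687 ]
(array([368.02280263, 211.815544  , 333.96447881]), array([ 0.29067844, -0.05639685, -0.95515728]))
post proj [260.43131446 203.11301958] [259.43459281 172.02099548]
```

View pics/w1.png

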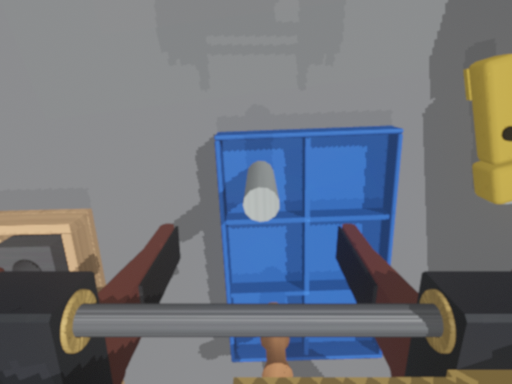

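The wrist view shows the post's top at (262,204), its foot near (261,170), and the empty socket's bore at about (28,270).

```bash
python3 - <<'E'
from h import *
import pickle
D=pickle.load(open('d0.pkl','rb'));w=grab('wrist');pickle.dump(w,open('w1b.pkl','wb'))
w0=pickle.load(open('w1.pkl','rb'));print(np.abs(w['extrinsics']-w0['extrinsics']).max())
g=w['pixels'].astype(int);sub=g[150:240,225:300]
m=((sub[...,2]-sub[...,0])<40)&(sub.sum(2)>0)
m=m.astype(np.uint8)*255
c=max(cv2.findContours(m,0,2)[0],key=cv2.contourArea);x,y,ww,h=cv2.boundingRect(c);print(x+225,y+150,ww,h)
top=np.array([e for e in c[:,0] if e[1]>52]);print(cv2.fitEllipse(c), cv2.minEnclosingCircle(top))
print(tri([(w,262,204),(D['top'],165.9,214.5),(D['scene'],339,170.6)]))
print(tri([(w,262,204),(D['top'],165.9,214.5)]))
print(onz(w,262,204,105),onz(D['top'],165.9,214.5,105),onz(D['scene'],339,170.6,105))
print('bore',tri([(w,28,268),(D['top'],240.7,203.2),(D['scene'],261,187)]), onz(w,28,268,60),onz(D['top'],240.7,203.2,60))
o=readout.get_obs();print(o['ee_pos'])
E
```

```text
2.872928986773104
247 159 36 59
((38.93556213378906, 40.15971755981445), (34.53746032714844, 62.64065933227539), 176.32928466796875) ((39.97058868408203, 54.5), 17.036849975585938)
(array([449.33849181, 198.60689551, 102.7659166 ]), [array([ 1.2, -2.1]), array([-0.5, -0.7]), array([-0.9, -0.2])])
(array([447.89990558, 196.75710583, 108.76599689]), [array([-1.5, -0.9]), array([-0.3, -0.3])])
[450.08576763 197.54444118 105.        ] [447.21754224 196.50842207 105.        ] [453.588477   200.51614675 105.        ]
bore (array([491.29303783, -38.9308924 ,  57.47693658]), [array([2.5, 0.4]), array([0.1, 0.2]), array([-0.4, -0.4])]) [489.32830529 -38.86479746  60.        ] [491.7333769  -38.77437077  60.        ]
[448.42676394 196.60614542 354.22924711]
```

>>> step_arm([
  [[0.05,-0.04,-0.45,0,0,0,1],[0,0,-0.5,0,0,0,1],[0,0,-0.5,0,0,0,1],[0,0,-0.4,0,0,0,1],[0,0,-0.39,0,0,0,1]],
])

```text
t: 2.12
ee_pos: [448.8, 198.1, 241.9]
orientation: [-0.285, -3.128, 0.0]
ft_force: [-0.0, -0.0, -0.6]
width: 88.0
grasp_force: 0.0
```

```bash
python3 - <<'E'
from h import *
d=grab('wrist','w2.png')
o=readout.get_obs();print(o['t'],o['ee_pos'],o['orientation'],o['ft_force'])
print(proj(d,[449.3,197.5,105]))
E
```

```text
2.175 [448.10620979 197.74263536 240.06539127] [-2.84820941e-01 -3.12554986e+00  2.25944983e-03] [-1.16328977 -0.91920056 -2.02991692]
[257.77753759 293.9900555 ]
```

View pics/w2.png

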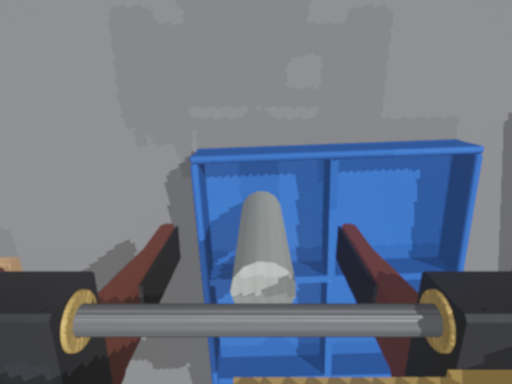

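The post stands between the open fingers, its top centred near (263,285), a little right of the finger middle (259).

```bash
python3 - <<'E'
from h import *
import pickle
w=pickle.load(open('w1b.pkl','rb'));w0=pickle.load(open('w1.pkl','rb'))
d=grab('wrist');g=d['pixels'].astype(int)
m=(((g[...,2]-g[...,0])<40)&(g.sum(2)>250)).astype(np.uint8)
for r in(230,250,260,270,280,285,290,295,300,303): 
    s=np.where(m[r,210:320])[0]+210; print(r,s.min() if len(s) else 0,s.max() if len(s) else 0, g[r,263].tolist())
for v in(283,287):print(tri([(d,263,v),(w0,262,204)]),tri([(d,263,v),(w,264.5,201.5)]))
print(onz(d,263,285,105),proj(d,[449.3,197.5,105]));o=readout.get_obs();print(o['ee_pos'],o['qvel'])
E
```

```text
230 241 285 [140, 145, 143]
250 238 289 [141, 145, 143]
260 237 291 [141, 146, 143]
270 235 293 [191, 195, 192]
280 234 295 [177, 181, 178]
285 233 296 [178, 181, 179]
290 232 296 [177, 181, 178]
295 232 296 [136, 139, 137]
300 234 296 [150, 154, 151]
303 234 296 [118, 120, 120]
(array([454.31581248, 199.31650415,  86.23301884]), [array([ 1.8, -0. ]), array([-1.,  0.])]) (array([455.49791868, 198.61108838,  84.25913051]), [array([0.7, 0. ]), array([-0.4, -0. ])])
(array([451.86084107, 199.64207375,  93.26510253]), [array([ 1.9, -0. ]), array([-1.1,  0. ])]) (array([453.11435748, 198.90195804,  91.22321103]), [array([0.7, 0. ]), array([-0.4, -0. ])])
[443.06438084 200.13590146 105.        ] [259.41229858 298.7988466 ]
[448.22839781 197.73970501 241.08104823] [-0.00556108 -0.03574387 -0.01719207  0.00063605  0.03344912 -0.00418072]
```

>>> step_arm([
  [[-0.01,0.04,0,0,0,0,0.6],[0,0,0,0,0,0,0.4],[0,0,0,0,0,0,0.2],[0,0,0,0,0,0,0],[0,0,0,0,0,0,0]],
])

```text
t: 2.85
ee_pos: [448.8, 199.4, 242.9]
orientation: [0.286, 3.128, 0.0]
ft_force: [0.6, -0.5, -0.3]
width: 40.9
grasp_force: 0.0
```

>>> step_arm([
  [[0,0,0,0,0,0,0],[0,0,0.02,0,0,0,0],[0,0,0.05,0,0,0,0],[0,0,0.15,0,0,0,0],[0,0,0.3,0,0,0,0]],
])

```text
t: 3.48
ee_pos: [448.6, 199.4, 269.1]
orientation: [-0.286, -3.128, 0.001]
ft_force: [-0.2, 0.1, -2.0]
width: 27.5
grasp_force: 30.0
```

>>> step_arm([
  [[0,0,0.6,0,0,0,0],[0,0,0.7,0,0,0,0],[0.1,-0.6,0.3,0,0,0,0],[0.14,-0.8,0,0,0,0,0],[0.14,-0.8,0,0,0,0,0]],
])

```text
t: 4.1
ee_pos: [467.8, 88.5, 350.2]
orientation: [0.284, 3.127, 0.001]
ft_force: [1.0, 0.4, -2.4]
width: 27.7
grasp_force: 30.0
```

>>> step_arm([
  [[0.14,-0.8,0,0,0,0,0],[0.14,-0.8,0,0,0,0,0],[0.12,-0.6,0,0,0,0,0],[0.06,-0.36,-0.2,0,0,0,0],[0,0,-0.2,0,0,0,0]],
])

```text
t: 4.72
ee_pos: [490.7, -39.2, 328.4]
orientation: [0.288, 3.128, 0.0]
ft_force: [0.3, -0.4, -1.6]
width: 27.4
grasp_force: 30.0
```

```bash
python3 - <<'E'
from h import *
import pickle
grab('wrist')
D={n:grab(n,n+'3.png') for n in('wrist','top','scene')};pickle.dump(D,open('d3.pkl','wb'))
o=readout.get_obs();print(o['t'],o['ee_pos'],o['orientation'],o['ft_force'],o['moment'])
a=D['wrist']['pixels'];b=D['top']['pixels'][170:240,190:290];c=D['scene']['pixels'][110:210,200:350]
cv2.imwrite('pics/c3.png',np.hstack([a,np.vstack([cv2.resize(b,(274,192),interpolation=3),cv2.resize(c,(274,192),interpolation=3)])])[:,:,::-1])
E
```

```text
4.925 [490.44482087 -37.66561095 328.18901148] [-2.83938449e-01 -3.12724405e+00 -2.88569611e-04] [ 0.02015122 -0.17708886 -2.49355817] [0.01891545 0.00517108 0.06294719]
```

View pics/c3.png

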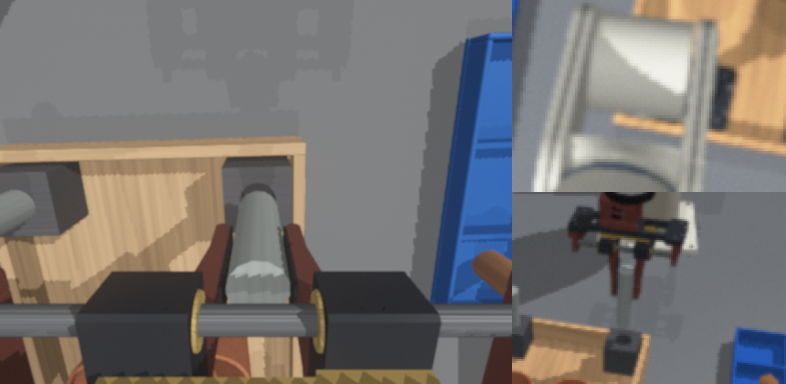

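The wrist view shows the held post with its foot at about (258,193), directly in front of the bore, whose far arc shows at (258,184). The block's top spans columns 221–293.

```bash
python3 - <<'E'
from h import *
import pickle
D=pickle.load(open('d3.pkl','rb'));w=D['wrist'];a=w['pixels']
g=cv2.cvtColor(a,cv2.COLOR_RGB2GRAY)
for r in range(178,216,3): print(r,' '.join('%3d'%x for x in g[r,230:290:1]))
cv2.imwrite('pics/c4.png',cv2.resize(a[145:245,205:310],(800,600),interpolation=cv2.INTER_CUBIC)[:,:,::-1])
for p in([491,-39,60],[490.4,-37.7,90]):
  print([np.round(proj(w,np.array(p)+14.25*np.array([np.cos(t),np.sin(t),0])),1).tolist() for t in np.linspace(0,2*np.pi,8,endpoint=False)])
E
```

```text
178 100 100 100  99 100  99  99 100  99  99  97  94  92  92  92  91  91  92  92  91  91  91  92  91  90  91  92  92  91  91  92  91  92  91  91  91  91  92  91  91  92  91  93  93  96  98  99  99 100  99  99  99  99  98  98  98  99  99  99  99
181 101 102 101 101 100 100 100 100 100 101  99  96  94  92  93  93  93  93  92  93  93  92  91  93  93  92  91  91  92  93  91  92  93  91  91  91  92  92  91  92  91  91  92  95  98  98  99  98  99  98  99  99  98  98  99  99  99  98  99  98
184  99  99  99  99  99  99  99  99 100  99  98  96  93  92  91  91  91  90  88  85  80  77  73  72  71  71  69  69  70  71  71  72  73  73  77  81  84  89  89  90  92  93  95  96  97  98  98  98  98  97  98  97  98  99  98  98  97  98  98  98
187  99  99  99  99  99  99  98  98  99  99  99  97  95  93  87  82  75  72  69  69  69  68  70  70  69  70  70  70  70  69  68  70  70  70  69  69  68  69  72  79  88  95  97  99  98  98  99  99  98  98  98  98  99  98  98  98  99  99  98  99
190  98  99  98  99  99  99  99  98  98 100  98  95  88  80  72  70  69  70  69  70  68  70  72  76  80  82  84  86  85  83 
[... 1629 characters left out ...]
01 103 102 105 107 108 110 112 113 113 115 117 118 121 123 124 126 128 129 129 129 130 130 131 132 134 134 135 134 135 136 137 136 135 134 133 132 125 110 100  96  97  97  97  98  97  97  96  97  97
214  76  76  76  77  76  76  77  83  95 101 102 103 103 105 108 110 112 112 114 115 115 117 119 121 123 125 126 128 129 129 129 129 129 130 132 133 135 134 134 135 136 137 137 135 134 132 133 129 117 104  97  96  96  97  97  97  97  97  96  96
[[260.6, 215.0], [271.8, 208.2], [274.7, 195.9], [267.5, 185.0], [254.2, 182.3], [242.9, 189.4], [240.3, 201.9], [247.7, 212.4]]
[[262.7, 228.8], [275.2, 221.2], [278.6, 207.5], [270.5, 195.4], [255.6, 192.4], [242.8, 200.3], [239.8, 214.2], [248.1, 225.9]]
```

View pics/c4.png

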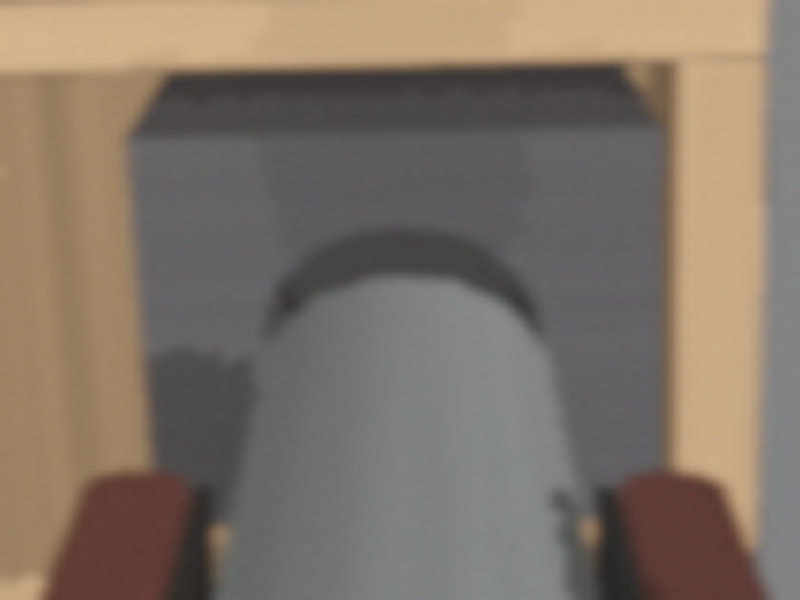

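The crop shows the bore's far arc and, in front of it, the post's foot. Both are centred on nearly the same column, about 257.5.

```bash
cat >> h.py <<'E'
from scipy.optimize import least_squares
def circ(d,pts,z,r):
    P=np.array([onz(d,u,v,z)[:2] for u,v in pts])
    s=least_squares(lambda c:np.hypot(*(P-c).T)-r,P.mean(0)+[5,0]);return s.x,np.round(s.fun,1)
E
python3 - <<'E'
from h import *
import pickle
D=pickle.load(open('d3.pkl','rb'));w=D['wrist']
b=[(257.5,183.3),(250,184),(265,184),(245.3,187),(269.2,187),(243,190),(272,190),(241,193),(273.8,193)]
f=[(257.5,190.8),(246.8,193),(268.8,193),(244,196),(271.9,196),(242,199),(274.3,199)]
B=circ(w,b,60,14.65)
print(B)
for z in(88,90,92): print(z,circ(w,f,z,13.7))
# tray frame from w1 earlier etc: nominal socket from tray corners in top view at z45
T=pickle.load(open('d0.pkl','rb'))['top']
C=np.array([onz(T,u,v,45)[:2] for u,v in [(246,111),(327,126),(309,229),(227,214)]]);c=C.mean(0);print(C,c)
x=(C[0]+C[1]-C[2]-C[3]);yaw=np.arctan2(x[1],x[0]);R=np.array([[np.cos(yaw),-np.sin(yaw)],[np.sin(yaw),np.cos(yaw)]]);print(np.degrees(yaw),c+R@[-137,97])
o=readout.get_obs();print(o['ee_pos'])
from scipy.spatial.transform import Rotation as Ro
print(Ro.from_rotvec(o['orientation']).as_matrix().round(3))
E
```

```text
(array([492.01377377, -39.25206132]), array([-0.4,  0.2,  0.3,  0.2, -0. , -0.2, -0.1, -0. , -0.1]))
88 (array([488.94081542, -38.28137827]), array([-0.5,  0.4,  0.2,  0. , -0. , -0.2,  0. ]))
90 (array([488.38590134, -38.18608088]), array([-0.4,  0.4,  0.2,  0. , -0. , -0.2, -0. ]))
92 (array([487.83036379, -38.09067878]), array([-0.4,  0.4,  0.3,  0. , -0.1, -0.2, -0.1]))
[[ 806.63409976  -48.21868445]
 [ 761.1461035  -323.29388133]
 [ 412.8319269  -266.31851928]
 [ 455.66830848    6.08269597]] [ 609.07010966 -157.93709727]
-9.041692911810289 [489.01629297 -40.61241487]
[490.44482087 -37.66561095 328.18901148]
[[-0.984  0.18  -0.001]
 [ 0.18   0.984  0.   ]
 [ 0.001  0.    -1.   ]]
```

>>> step_arm([
  [[0.06,0.22,-0.08,-0.74,0.135,0,0],[0.06,0.22,-0.08,-0.74,0.135,0,0],[0.06,0.22,-0.08,-0.74,0.135,0,0],[0.05,0.22,-0.08,-0.74,0.135,0,0],[0.05,0.23,-0.08,-0.74,0.135,0,0]],
])

```text
t: 5.55
ee_pos: [504.8, 18.3, 308.8]
orientation: [-0.279, -3.079, 0.409]
ft_force: [-0.7, -0.2, -2.5]
width: 27.7
grasp_force: 30.0
```

```bash
python3 - <<'E'
from h import *
import pickle
for i in range(3): w=grab('wrist')
s=grab('scene')
pickle.dump((w,s),open('d4.pkl','wb'))
o=readout.get_obs();print(o['t'],o['ee_pos'],o['orientation'],o['ft_force'])
from scipy.spatial.transform import Rotation as Ro
print(Ro.from_rotvec(o['orientation']).as_matrix().round(3))
a=cv2.resize(w['pixels'][120:270,170:340],(500,441),interpolation=3);b=cv2.resize(s['pixels'][110:220,225:300],(300,441),interpolation=3)
cv2.imwrite('pics/c5.png',np.hstack([a,b])[:,:,::-1])
E
```

```text
5.75 [504.67578348  17.7023412  308.73478406] [-0.2785244  -3.07934782  0.4049767 ] [ 0.039763   -0.2229703  -1.42129902]
[[-0.984  0.173 -0.046]
 [ 0.179  0.95  -0.254]
 [-0.    -0.259 -0.966]]
```

View pics/c5.png

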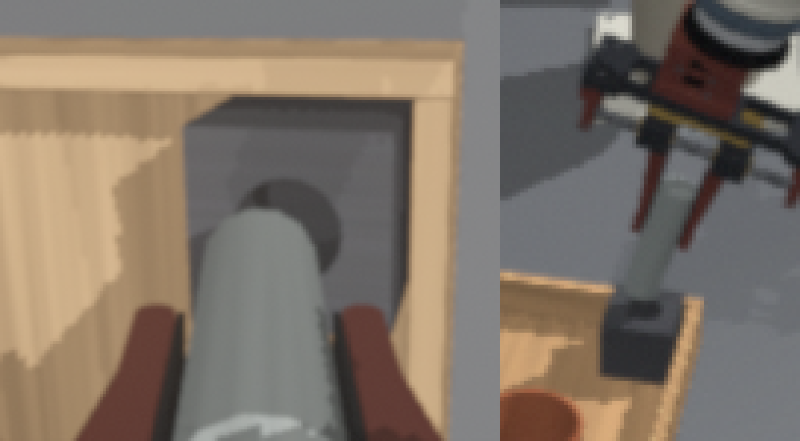

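The wrist crop shows the leaned post, its foot arc peaking near crop (255,209), and the bore's right part beside it (top at (290,180), right edge at (340,235)). The scene crop shows the post leaning over the block.

```bash
python3 - <<'E'
from h import *
import pickle
w,s=pickle.load(open('d4.pkl','rb'))
g=cv2.GaussianBlur(cv2.cvtColor(w['pixels'],cv2.COLOR_RGB2GRAY),(3,3),0)
for r in range(178,216,3): print(r,' '.join('%3d'%x for x in g[r,236:292]))
E
```

```text
178 103 103 103 103 102 102 102 102 102 102 102 101 100  98  96  95  95  95  96  95  95  95  94  94  94  94  94  94  94  94  94  94  94  94  94  94  94  94  94  94  94  94  94  93  93  93  93  93  93  93  93  94  96  98 100 100
181 102 102 101 101 102 102 102 101 101 100  99  97  95  94  94  94  94  94  93  93  92  91  88  84  82  80  79  78  78  77  76  76  77  78  79  81  83  86  88  91  92  93  92  92  92  92  92  92  92  92  93  95  96  98 100 100
184 101 101 101 101 101 101 101 101 101 101 100  97  95  95  94  94  93  90  86  79  71  63  58  57  60  65  69  71  71  71  71  71  71  71  71  71  71  71  71  73  75  79  84  88  90  92  92  92  92  92  94  96  98  98  98  99
187 102 102 102 102 102 101 102 101 101 101 101  99  97  95  93  89  83  76  70  65  60  56  55  55  58  64  69  71  71  71  71  71  70  70  71  71  71  71  71  71  71  71  71  72  76  82  88  93  95  98 100 100 100 100 101 100
190 103 103 103 103 103 103 103 103 103 103 103 102 100  96  89  83  80  82  85  88  88  85  81  79  78  79  80  81  79  76  72  71  70  69  70  70  70  70  69  69  69  69  69  69  69  71 
[... 1163 characters left out ...]
 101 101 101 101
208  79  80  87  98 107 111 113 115 117 120 121 122 123 123 124 125 127 128 129 130 131 132 132 132 131 131 132 132 132 132 132 132 132 132 132 132 131 129 128 125 117 100  79  65  59  60  65  75  86  95  98  99  99 100 100 100
211  80  83  93 104 110 113 114 116 118 120 122 123 123 123 124 125 127 128 129 130 131 132 133 132 131 131 131 131 132 132 132 132 132 132 132 132 132 130 128 126 123 111  90  73  69  77  87  94  98  99 100 100 100  99  99 100
214  82  88  99 108 111 113 115 117 119 121 123 123 123 124 124 125 126 128 129 130 131 132 132 132 131 130 130 131 131 132 132 132 132 132 132 132 132 130 129 127 125 120 111 102  98  98  99 100 100 100 100  99  99  99  99  99
```

```bash
python3 - <<'E'
from h import *
import pickle
w,s=pickle.load(open('d4.pkl','rb'))
b=[(259.2,181),(272,181),(254.5,184),(277.8,184),(252,187),(281.1,187),(282.7,190),(284.2,193),(285.2,196),(285.4,199),(285.4,202),(285,205),(283.8,208),(281.6,211)]
B,r=circ(w,b,60,14.65);print('bore',B,r)
P=np.array([onz(w,u,v,60)[:2] for u,v in b]);f=least_squares(lambda q:np.hypot(*(P-q[:2]).T)-q[2],[492,-39,14.6]);print('free r',f.x)
T=np.array([504.8,17.3,308.7]);u=np.array([.046,.254,.966]);yt=np.array([.173,.95,-.259]);xt=np.cross(yt,u)
F=T-238*u;print('foot kin',F)
pts=[(256,190.5),(267.3,193),(271.7,196),(273.8,199),(243,196),(242,199),(275.3,202)]
Q=[]
for p in pts:
    c,r=ray(w,*p);O=F+u*.7;q=c+r*((O-c)@u)/(r@u)-O;Q.append([q@xt,q@yt])
Q=np.array(Q)
f=least_squares(lambda c:np.hypot(*(Q-c).T)-13.8,[3,0]);print(f.x,f.fun.round(1));Fm=F+xt*f.x[0]+yt*f.x[1];print('foot img',Fm)
d=B-Fm[:2];X=np.array([.984,-.18]);Y=np.array([.18,.984]);print('bore-foot tray x,y',d@X,d@Y)
E
```

```text
bore [491.70563322 -39.23750256] [ 0.3  0.1  0.1  0.1 -0.   0.2 -0.2 -0.2 -0.1 -0.2 -0.1  0.2  0.3  0.3]
free r [491.83430193 -39.39269012  14.81186087]
foot kin [493.852 -43.152  78.792]
[-0.9393891   0.92415411] [-0.  -0.1  0.1 -0.1  0.4 -0.4 -0.1]
foot img [493.08800263 -42.10587288  78.55241675]
bore-foot tray x,y -1.876558157758079 2.573649899237978
```

>>> step_arm([
  [[-0.02,0,-0.1,0,0,0,0],[0,0,-0.08,0,0,0,0],[0,0,-0.06,0,0,0,0],[0,0,-0.02,0,0,0,0],[0,0,0,0,0,0,0]],
])

```text
t: 6.38
ee_pos: [503.8, 16.9, 295.6]
orientation: [-0.281, -3.079, 0.407]
ft_force: [-0.8, 0.0, -3.2]
width: 27.5
grasp_force: 30.0
```

>>> step_arm([
  [[0,0,-0.02,0,0,0,0],[0,0,-0.02,0,0,0,0],[0,0,-0.01,0,0,0,0],[0,0,0,0,0,0,0],[0,0,0,0,0,0,0]],
])

```text
t: 7.0
ee_pos: [503.8, 17.0, 293.2]
orientation: [-0.281, -3.079, 0.407]
ft_force: [-0.5, 0.2, -2.0]
width: 27.8
grasp_force: 30.0
```

>>> step_arm([
  [[0,0,-0.01,0,0,0,0],[0,0,-0.01,0,0,0,0],[0,0,-0.01,0,0,0,0],[0,0,0,0,0,0,0],[0,0,0,0,0,0,0]],
])

```text
t: 7.62
ee_pos: [503.8, 17.0, 291.7]
orientation: [-0.281, -3.079, 0.407]
ft_force: [0.0, 0.6, -2.4]
width: 28.1
grasp_force: 30.0
```

>>> step_arm([
  [[0,0,-0.01,0,0,0,0],[0,0,-0.01,0,0,0,0],[0,0,-0.01,0,0,0,0],[0,0,0,0,0,0,0],[0,0,0,0,0,0,0]],
])

```text
t: 8.25
ee_pos: [503.8, 17.0, 290.2]
orientation: [-0.281, -3.079, 0.407]
ft_force: [0.2, -0.5, -2.4]
width: 27.4
grasp_force: 30.0
```

>>> step_arm([
  [[0.0036,0.02,0,0,0,0,0],[0.0036,0.02,0,0,0,0,0],[0,0,0,0,0,0,0],[0,0,0,0,0,0,0],[0,0,0,0,0,0,0]],
])

```text
t: 8.88
ee_pos: [504.1, 19.0, 290.2]
orientation: [-0.281, -3.079, 0.407]
ft_force: [0.4, -0.4, -2.5]
width: 27.7
grasp_force: 30.0
```

>>> step_arm([
  [[0.0018,0.01,0,0,0,0,0],[0,0,0,0,0,0,0],[0.0018,0.01,0,0,0,0,0],[0,0,0,0,0,0,0],[0,0,0,0,0,0,0]],
])

```text
t: 9.5
ee_pos: [504.3, 20.0, 290.2]
orientation: [-0.281, -3.079, 0.407]
ft_force: [-0.3, 0.9, -1.3]
width: 27.6
grasp_force: 30.0
```

>>> step_arm([
  [[0.0018,0.01,0,0,0,0,0],[0,0,0,0,0,0,0],[0.0018,0.01,0,0,0,0,0],[0,0,0,0,0,0,0],[0,0,0,0,0,0,0]],
])

```text
t: 10.12
ee_pos: [504.5, 21.0, 290.2]
orientation: [-0.281, -3.079, 0.407]
ft_force: [-0.3, 0.6, -2.1]
width: 27.5
grasp_force: 30.0
```

>>> step_arm([
  [[0.0018,0.01,0,0,0,0,0],[0,0,0,0,0,0,0],[0,0,0,0,0,0,0],[0,0,0,0,0,0,0],[0,0,0,0,0,0,0]],
])

```text
t: 10.75
ee_pos: [504.6, 21.4, 290.2]
orientation: [-0.281, -3.079, 0.407]
ft_force: [0.3, 0.1, -2.4]
width: 27.4
grasp_force: 30.0
```

>>> step_arm([
  [[0.0018,0.01,0,0,0,0,0],[0,0,0,0,0,0,0],[0,0,0,0,0,0,0],[0,0,0,0,0,0,0],[0,0,0,0,0,0,0]],
])

```text
t: 11.38
ee_pos: [504.6, 21.9, 290.1]
orientation: [-0.281, -3.079, 0.407]
ft_force: [-0.8, -1.4, -1.5]
width: 27.9
grasp_force: 30.0
```

>>> step_arm([
  [[0.0018,0.01,0,0,0,0,0],[0,0,0,0,0,0,0],[0,0,0,0,0,0,0],[0,0,0,0,0,0,0],[0,0,0,0,0,0,0]],
])

```text
t: 12.0
ee_pos: [504.7, 22.3, 290.2]
orientation: [-0.281, -3.078, 0.407]
ft_force: [-1.0, -5.4, -0.7]
width: 27.8
grasp_force: 30.0
```

```bash
python3 - <<'E'
from h import *
import pickle
w=grab('wrist');s=grab('scene');pickle.dump((w,s),open('d5.pkl','wb'))
o=readout.get_obs();print(o['t'],o['ee_pos'],o['ft_force'],o['moment'])
a=cv2.resize(w['pixels'][130:250,190:330],(500,429),interpolation=3);b=cv2.resize(s['pixels'][110:220,225:300],(300,429),interpolation=3)
cv2.imwrite('pics/c6.png',np.hstack([a,b])[:,:,::-1])
E
```

```text
12.1 [504.67043623  22.33984094 290.1494277 ] [-1.02098699 -5.16063294 -0.75078645] [-0.95465925  0.19840106 -0.03124919]
```

View pics/c6.png

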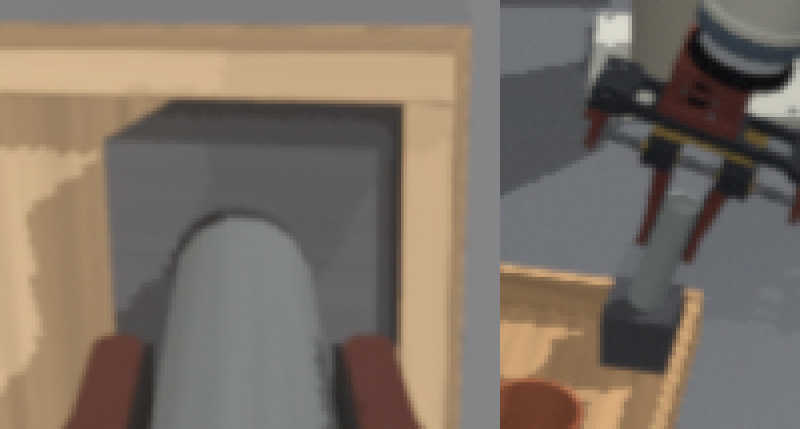

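The wrist crop shows the leaned post's lower edge inside the bore, with only a thin dark sliver of bore left at crop (190,230). The 5 N along −y is wall contact on the +y side. Next I feel along tray x.

>>> step_arm([
  [[-0.001,-0.006,0,0,0,0,0],[0.01,-0.002,0,0,0,0,0],[0,0,0,0,0,0,0],[0,0,0,0,0,0,0],[0,0,0,0,0,0,0]],
])

```text
t: 12.72
ee_pos: [505.1, 22.1, 290.1]
orientation: [-0.281, -3.078, 0.407]
ft_force: [-2.7, -2.8, 1.2]
width: 27.5
grasp_force: 30.0
```

>>> step_arm([
  [[0.01,-0.002,0,0,0,0,0],[0,0,0,0,0,0,0],[0,0,0,0,0,0,0],[0,0,0,0,0,0,0],[0,0,0,0,0,0,0]],
])

```text
t: 13.35
ee_pos: [505.4, 22.0, 290.1]
orientation: [-0.281, -3.078, 0.407]
ft_force: [-3.7, -3.0, 0.5]
width: 27.6
grasp_force: 30.0
```

>>> step_arm([
  [[-0.01,0.002,0,0,0,0,0],[-0.01,0.002,0,0,0,0,0],[-0.01,0.002,0,0,0,0,0],[0,0,0,0,0,0,0],[0,0,0,0,0,0,0]],
])

```text
t: 13.98
ee_pos: [504.4, 22.2, 290.2]
orientation: [-0.281, -3.079, 0.407]
ft_force: [-0.3, -4.5, -2.6]
width: 27.6
grasp_force: 30.0
```

>>> step_arm([
  [[-0.01,0.002,0,0,0,0,0],[0,0,0,0,0,0,0],[0,0,0,0,0,0,0],[0,0,0,0,0,0,0],[0,0,0,0,0,0,0]],
])

```text
t: 14.6
ee_pos: [504.0, 22.4, 290.3]
orientation: [-0.281, -3.08, 0.407]
ft_force: [-0.1, -4.6, -2.5]
width: 27.4
grasp_force: 30.0
```

>>> step_arm([
  [[-0.01,0.002,0,0,0,0,0],[0,0,0,0,0,0,0],[0,0,0,0,0,0,0],[0,0,0,0,0,0,0],[0,0,0,0,0,0,0]],
])

```text
t: 15.22
ee_pos: [503.7, 22.5, 290.4]
orientation: [-0.281, -3.08, 0.407]
ft_force: [0.5, -4.9, -1.6]
width: 27.6
grasp_force: 30.0
```

>>> step_arm([
  [[0.018,-0.005,0,0,0,0,0],[0,0,0,0,0,0,0],[-0.0436,-0.2385,0.0446,0.74,-0.135,0,0],[0,0,0,0,0,0,0],[0,0,0,0,0,0,0]],
])

```text
t: 15.85
ee_pos: [502.0, 10.4, 292.5]
orientation: [-0.283, -3.093, 0.327]
ft_force: [-0.4, -3.0, 0.5]
width: 27.5
grasp_force: 30.0
```

>>> step_arm([
  [[-0.0441,-0.2411,0.0316,0.74,-0.135,0,0],[0,0,0,0,0,0,0],[0,0,0,0,0,0,0],[0,0,0,0,0,0,0],[0,0,0,0,0,0,0]],
])

```text
t: 16.48
ee_pos: [499.8, -1.6, 294.0]
orientation: [-0.283, -3.105, 0.246]
ft_force: [-1.2, -4.3, 1.0]
width: 27.4
grasp_force: 30.0
```

>>> step_arm([
  [[-0.0445,-0.243,0.0186,0.74,-0.135,0,0],[0,0,0,0,0,0,0],[0,0,0,0,0,0,0],[0,0,0,0,0,0,0],[0,0,0,0,0,0,0]],
])

```text
t: 17.1
ee_pos: [497.6, -13.8, 294.9]
orientation: [-0.284, -3.115, 0.164]
ft_force: [-1.4, -4.4, 0.6]
width: 27.7
grasp_force: 30.0
```

>>> step_arm([
  [[-0.0224,-0.123,0.004,0.37,-0.0675,0,0],[0,0,0,0,0,0,0],[-0.0223,-0.1225,0.002,0.37,-0.0675,0,0],[0,0,0,0,0,0,0],[0,0,0,0,0,0,0]],
])

```text
t: 17.73
ee_pos: [495.3, -26.0, 295.2]
orientation: [-0.285, -3.123, 0.083]
ft_force: [-0.6, -3.7, -0.5]
width: 27.7
grasp_force: 30.0
```

>>> step_arm([
  [[-0.0224,-0.123,-0.003,0.37,-0.0675,0,0],[0,0,0,0,0,0,0],[-0.0235,-0.128,-0.004,0.37,-0.0675,0,0],[0,0,0,0,0,0,0],[0,0,0,0,0,0,0]],
])

```text
t: 18.35
ee_pos: [493.1, -38.4, 294.8]
orientation: [-0.286, -3.129, 0.001]
ft_force: [-0.2, -2.0, -3.0]
width: 27.1
grasp_force: 30.0
```

```bash
python3 - <<'E'
from h import *
from scipy.spatial.transform import Rotation as Ro
o=readout.get_obs();print(o['t'],o['ee_pos'],o['ft_force'],o['moment']);print(Ro.from_rotvec(o['orientation']).as_matrix().round(4))
E
```

```text
18.35 [493.05492349 -38.38138513 294.82034371] [-0.23269056 -2.03448826 -2.97549929] [-0.42437817  0.04893511  0.01592177]
[[-9.835e-01  1.810e-01 -0.000e+00]
 [ 1.810e-01  9.835e-01 -4.000e-04]
 [-0.000e+00 -4.000e-04 -1.000e+00]]
```

>>> step_arm([
  [[0,-0.003,-0.01,0,0,0,0],[0,0,-0.01,0,0,0,0],[0,0,-0.01,0,0,0,0],[0,0,0,0,0,0,0],[0,0,0,0,0,0,0]],
])

```text
t: 18.98
ee_pos: [493.0, -38.8, 293.3]
orientation: [-0.286, -3.129, -0.0]
ft_force: [0.4, 0.2, -2.4]
width: 27.4
grasp_force: 30.0
```

>>> step_arm([
  [[0,0,-0.02,0,0,0,0],[0,0,-0.02,0,0,0,0],[0,0,-0.02,0,0,0,0],[0,0,-0.01,0,0,0,0],[0,0,0,0,0,0,0]],
])

```text
t: 19.6
ee_pos: [492.9, -38.9, 289.8]
orientation: [-0.286, -3.128, -0.0]
ft_force: [0.4, -0.6, -1.9]
width: 27.9
grasp_force: 30.0
```

Sliding freely. I continue down; 28 mm remain.

>>> step_arm([
  [[0,0,-0.03,0,0,0,0],[0,0,-0.03,0,0,0,0],[0,0,-0.03,0,0,0,0],[0,0,-0.03,0,0,0,0],[0,0,-0.02,0,0,0,0]],
])

```text
t: 20.23
ee_pos: [493.0, -38.9, 282.7]
orientation: [-0.286, -3.128, -0.0]
ft_force: [0.2, 0.8, -2.0]
width: 27.8
grasp_force: 30.0
```

>>> step_arm([
  [[0,0,-0.03,0,0,0,0],[0,0,-0.03,0,0,0,0],[0,0,-0.03,0,0,0,0],[0,0,-0.03,0,0,0,0],[0,0,-0.02,0,0,0,0]],
])

```text
t: 20.85
ee_pos: [493.0, -38.9, 275.7]
orientation: [-0.286, -3.129, -0.0]
ft_force: [1.1, -0.9, -1.8]
width: 27.5
grasp_force: 30.0
```

>>> step_arm([
  [[0,0,-0.03,0,0,0,0],[0,0,-0.03,0,0,0,0],[0,0,-0.03,0,0,0,0],[0,0,-0.03,0,0,0,0],[0,0,-0.02,0,0,0,0]],
])

```text
t: 21.48
ee_pos: [492.9, -38.9, 268.8]
orientation: [-0.286, -3.129, -0.0]
ft_force: [0.3, -0.6, -2.9]
width: 27.4
grasp_force: 30.0
```

>>> step_arm([
  [[0,0,-0.03,0,0,0,0],[0,0,-0.03,0,0,0,0],[0,0,-0.03,0,0,0,0],[0,0,-0.01,0,0,0,0],[0,0,0,0,0,0,0]],
])

```text
t: 22.1
ee_pos: [492.9, -38.9, 263.8]
orientation: [-0.286, -3.128, -0.0]
ft_force: [0.2, -0.8, -2.4]
width: 27.5
grasp_force: 30.0
```

>>> step_arm([
  [[0,0,-0.01,0,0,0,0],[0,0,-0.01,0,0,0,0],[0,0,-0.01,0,0,0,0],[0,0,0,0,0,0,0],[0,0,0,0,0,0,0]],
])

```text
t: 22.72
ee_pos: [492.9, -38.9, 262.3]
orientation: [-0.286, -3.128, -0.0]
ft_force: [-0.3, 0.2, -2.4]
width: 27.4
grasp_force: 30.0
```

>>> step_arm([
  [[0,0,-0.01,0,0,0,0],[0,0,0,0,0,0,0],[0,0,-0.005,0,0,0,0],[0,0,0,0,0,0,0],[0,0,0,0,0,0,0]],
])

```text
t: 23.35
ee_pos: [493.1, -38.9, 261.9]
orientation: [0.286, 3.128, -0.0]
ft_force: [-0.6, 0.2, 5.6]
width: 27.4
grasp_force: 30.0
```

>>> step_arm([
  [[0,0,-0.005,0,0,0,0],[0,0,0,0,0,0,0],[0,0,-0.005,0,0,0,0],[0,0,0,0,0,0,0],[0,0,0,0,0,0,0]],
])

```text
t: 23.98
ee_pos: [493.1, -38.9, 261.8]
orientation: [0.286, 3.128, -0.0]
ft_force: [-2.8, -0.7, 11.4]
width: 28.0
grasp_force: 30.0
```

The post is on the bottom of the bore. I relax the push, then release and retreat.

>>> step_arm([
  [[0,0,0.01,0,0,0,0],[0,0,0,0,0,0,0],[0,0,0,0,0,0,0.4],[0,0,0,0,0,0,0.6],[0,0,0,0,0,0,0.7]],
])

```text
t: 24.6
ee_pos: [492.9, -38.9, 261.4]
orientation: [-0.286, -3.128, -0.0]
ft_force: [1.0, -1.4, 0.1]
width: 51.7
grasp_force: 0.0
```

>>> step_arm([
  [[0,0,0,0,0,0,0.7],[0,0,0.1,0,0,0,0.7],[0,0,0.4,0,0,0,0.7],[0,0,0.8,0,0,0,0.7],[0,0,0.8,0,0,0,0.7]],
])

```text
t: 25.22
ee_pos: [492.8, -38.9, 367.8]
orientation: [-0.286, -3.128, -0.0]
ft_force: [1.0, -0.0, -0.9]
width: 61.3
grasp_force: 0.0
```

>>> step_arm([
  [[0,0.6,0.4,0,0,0,0.7],[0,0.8,0,0,0,0,0.7],[0,0.8,0,0,0,0,0.7],[0,0.6,0,0,0,0,0.7],[0,0,0,0,0,0,0.7]],
])

```text
t: 25.85
ee_pos: [492.8, 102.5, 386.9]
orientation: [0.281, 3.129, 0.0]
ft_force: [-0.5, 0.1, 0.3]
width: 61.7
grasp_force: 0.0
```

```bash
python3 - <<'E'
from h import *
t=grab('top');s=grab('scene')
o=readout.get_obs();print(o['t'],o['ee_pos'],o['ft_force'],o['width'])
cv2.imwrite('pics/c7.png',np.hstack([cv2.resize(t['pixels'],(400,300)),cv2.resize(s['pixels'][150:300,130:400],(400,300),interpolation=3)])[:,:,::-1])
print(proj(s,[491.7,-39.3,124]))
E
```

```text
25.95 [492.81299486 100.8921203  386.71033731] [-0.34388049 -0.24333683 -0.5427269 ] 61.366651878819894
[261.18699544 168.9095095 ]
```

View pics/c7.png

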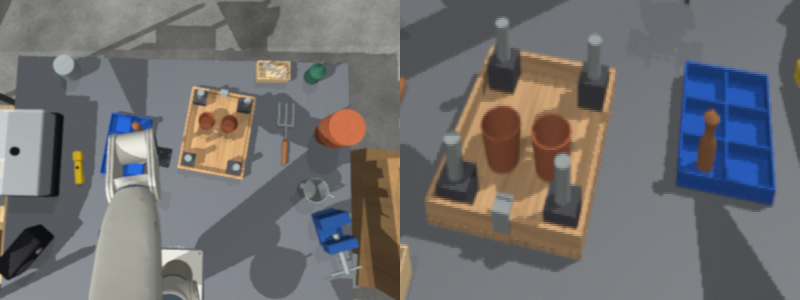

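The picture shows four posts standing upright at the same height in the tray, the new one at crop (595,65). The dibber, pots and seed tray are unmoved.

```bash
python3 -c "
from h import *
print(np.abs(readout.get_obs()['qvel']).max()); print(ctrl.close_job())"
```

```text
0.01919166748474861
the job is handed in; nothing more can be done
None
```

The post is in the empty corner socket, on the bottom of the bore, upright and released; contact readings stayed below 12 N, the other things look unmoved, and I handed the job in at about 26 s.

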